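# Show the deep hole saw to the inspection camera

### The job

At the hole-saw inspection stand, first clear both wooden plugs off the plate under the camera into the steel scrap bin. Then take the deepest of the three red hole saws out of the rack and hold it in the air in front of the camera, about 14 cm from the lens, its open toothed mouth centred in the camera's view and facing squarely into the tilted lens; finish while holding it there, still. Do not touch the camera, and leave the other two saws and everything else where they are.

Things in the scene. Friction and masses are not known exactly. Their poses are not given: they have to be found in the camera images.
- saw_deep: The deepest hole saw: red steel cup, 50 mm outside diameter, 70 mm long, wall 4 mm, 0.13 to 0.25 kg, lying on its side in the rack, axis level and 41 mm above the table. Origin on its axis at half length (centre of mass a few mm behind it); x along the axis to the open toothed mouth, -x to the closed end. Grip it from above across its diameter.
- deep_mouth (a point): Centre of the open mouth of the deep saw, on its axis, 35 mm from the saw's origin along its +x.
- saw_short: Short hole saw: same red, 50 mm diameter, only 38 mm long, lying in the same rack in line with the others. Origin on the axis at half length, x to the mouth. Leave it.
- saw_wide: Wide hole saw: same red, 64 mm diameter, 38 mm long, in the same rack, its top 82 mm above the table. Origin on the axis at half length, x to the mouth. Leave it.
- rack: Fixed wooden saw rack 300 x 44 x 12 mm with two 10 mm rails on which the three saws lie in line, centres about 90 mm apart, mouths towards rack +x; which saw lies where varies. Narrower than the saws: fingers pass down on both sides of a saw. End stops 26 mm high. Origin under its centre; x along it, z up.
- stand: Fixed inspection stand: grey steel plate 300 (x) by 180 (y) by 12 mm on the table, white spot of 124 mm diameter at (-20, 0) mm where the plugs lie; a 26 mm post at (185, 0) mm, 347 mm high, carries the camera. Origin under the plate, 50 mm nearer the spot than its centre; x from the white spot to the post, z up. Left or right of the bin.
- camera: Inspection camera fixed on the stand's post: black 40 mm lens barrel, white 54 mm ring light, aluminium body; 90 mm long. Origin at the centre of the lens front, 280 mm above the table, at (115, 0) mm of the stand. It looks along its own -x: away from the post, 30 degrees downwards; a part facing it squarely points along camera +x, 30 degrees upwards. y is level.
- plug1: Wooden plug from a test cut: disc 44 mm diameter, 18 mm thick, 30 g, lying flat on the stand's plate (underside 12 mm above the table). Origin at the centre of its underside, z up.
- plug2: The second wooden plug, same size; the two lie side by side along the stand's y, 74 to 106 mm apart in y and up to 40 mm in x.
- bin: Fixed open scrap bin of dark steel, 150 mm (x) by 120 mm (y) outside, 60 mm high, 4 mm walls and floor. Origin under its centre, z up. A plug counts as in it when it lies wholly inside.
- mug: White mug, 76 mm diameter, 85 mm high; bystander. Origin under its centre.
- tape: Cardboard ring (empty tape core), 90 mm diameter, 24 mm high, lying between robot and bin; bystander. Origin under its centre.
- oil_bottle: White plastic oil bottle, 54 mm diameter, 150 mm high, at the robot's left; bystander. Origin under its centre.
- wrench: Steel wrench, 140 mm long, lying flat beside the rack, about 100 mm from its middle on its +y side; bystander. Origin in the middle of its underside.
- screwdriver: Screwdriver, 190 mm long, lying at the robot's right; bystander.
- jar: Closed glass jar, 70 mm diameter, 80 mm high, at the robot's left; bystander. Origin under its centre.
- arbor: Small steel arbor, 22 mm diameter, 36 mm high, standing on the stand's plate beside the post; bystander. Origin under its centre.
Things that resemble listed ones, but are neither listed nor needed, are in the scene too. Leave any green or yellow look-alike of the plug2 alone. What is shaped like the plug1 but green is not meant.

How it is judged:
On the way, in this order (a step that is already met when the one before it is completed fails the run):
1. both plugs lie in the scrap bin while the deep saw is still in the rack (x of plug1 in the frame of bin between -0.075 and 0.075 m and y of plug1 in the frame of bin between -0.06 and 0.06 m and z of each of plug1, plug2 in the frame of bin below 0.05 m and x of plug2 in the frame of bin between -0.075 and 0.075 m and y of plug2 in the frame of bin between -0.06 and 0.06 m and distance of saw_deep from where it was at the start of the episode below 0.03 m), for 0.2 s.
2. the deep saw is lifted out of the rack (height (world z) of saw_deep above 0.1 m and contact force between saw_deep and rack below 0.1 N), for 0.2 s.
At the end, for the whole second after the job is handed in: Both plugs at rest in the bin. The deep saw still, held by the fingers alone; its mouth centre 105 to 175 mm in front of the lens and within 25 mm of the line of sight sideways and up-down, its axis within 0.18 rad of that line, mouth towards the lens (x of plug1 in the frame of bin between -0.075 and 0.075 m and y of plug1 in the frame of bin between -0.06 and 0.06 m and z of each of plug1, plug2 in the frame of bin below 0.05 m and x of plug2 in the frame of bin between -0.075 and 0.075 m and y of plug2 in the frame of bin between -0.06 and 0.06 m and linear speed of each of plug1, plug2, saw_deep below 0.03 m/s and x of deep_mouth in the frame of camera between -0.175 and -0.105 m and y of deep_mouth in the frame of camera between -0.025 and 0.025 m and z of deep_mouth in the frame of camera between -0.025 and 0.025 m and angle between the x axis of saw_deep and the x axis of camera, either way round below 0.18 rad and x of camera in the frame of saw_deep above 0 m and contact force between saw_deep and the fingers above 1 N and contact force between saw_deep and stand below 0.1 N and contact force between saw_deep and rack below 0.1 N and contact force between saw_deep and bin below 0.1 N and angular speed of saw_deep below 0.3 rad/s); the arm keeps its last pose, push and grip.
It fails at once if the camera is touched with more than 1 N (contact force between camera and anything else above 1 N).
It fails at once if another saw or a bystander is moved more than 30 mm (distance of any of saw_short, saw_wide, mug, tape, oil_bottle, wrench, screwdriver, jar, arbor from where it was at the start of the episode above 0.03 m).
It also fails if it takes over 56 s, if anything falls off the work surface, if the arm or the gripper's body presses on something with over 40 N, if the wrist force passes 120 N, or if a joint passes its speed limit or range.

### The arm

A 6-joint arm with a two-finger parallel gripper is mounted at the origin on the work surface. World frame = base frame: x ahead of the robot, y to its left, z up, the work surface at z = 0. Lengths are in m, angles in rad, forces in N, time in s.
With the tool pointing down it reaches from about 0.325 to 0.9 m from the base axis. Payload 3.5 kg.
Tool frame: the origin (TCP) lies at the centre of the arm's flange, where the gripper is bolted on; the fingertips stand 173 mm ahead of it and the grasp point (between the pads) lies 155 mm ahead of it (arm.tcp_to_grasp is the distance from the TCP to the grasp point, in m); z points along the fingers, y is the line along which they close (so a half turn about z gives the same grasp; the last joint's range is limited). The gripper opens to 85 mm and grips with 20 to 120 N. Pads are 22 mm wide; open, the fingers measure 114 mm over their backs; the gripper's body (76 mm by 85 mm) begins 54 mm behind the grasp point. The pads swing forward as they close: fully open they stand 13 mm farther back than shut.
Start: joints at [-1.451, 0.276, -0.026, 1.268, 0, 1.467], TCP at [0.138, -0.61, 0.405] pointing down, gripper open.
Joint ranges: [-3.12, 3.12], [-0.85, 1.88], [-1.08, 1.24], [-1.95, 2.15], [-1.57, 1.53], [-3.14, 3.14]. Speed limits (rad/s): [2.57, 2.57, 3.14, 3.14, 3.14, 3.14].

### API

Orientations are given as a 3x3 rotation matrix whose columns are the frame's x, y, z axes.
In Python, from station import arm gives the robot as it stands. The module is installed in compiled form; this text tells all that it offers.
- The arm moves only by the shell command python3 -m inch 'ROWS' [FORCE]. ROWS is JSON, a list of rows, each a list of 5 numbers: the opening, from -1 (shut) to 1 (fully open), then the shift along the tool's x, y, z scaled (see below), then the turn about the tool's z scaled (see below). A call has 1 to 20 rows; each row shifts and turns the commanded pose from where the row before left it, along the tool's axes as they then stand; what a row does not reach is not made up. The controller multiplies each number of a shift by 0.02 m and each number of a turn by 0.12 rad. A row lasts 1/8 s, in which the tool goes at most 62.5 mm and 10.7 degrees, less where a joint would pass 70% of its speed; a pose out of reach is approached as far as the arm can. A call with a number of a shift or a turn outside -1 to 1 is refused whole. A call with a gripper value outside its range is refused whole. The fingers move at their own pace and stop on an object; FORCE is the grip in N (left out, the last holds). Time passes only in rows, so rows that do not move let the fingers close. It gives the time, the measured TCP pose, the force, the opening and the grip force at its end, in the units of the state.
- arm.get_obs(): the state, without advancing time (a new reading comes with each control period).
- arm.grab_frame(name): name is "scene" or "top" or "wrist"; returns a dict with "frame" (384x512x3 uint8, red, green, blue), "depth" (384x512 float32, m along the optical axis (not along the pixel's ray), 0 where there is no reading), "mtx" (3x3 intrinsics, pixels), "position" and "orientation" of the camera in the world; the wrist camera has in their place "mount" (4x4, takes a point from camera to tool coordinates, whose origin is the TCP and whose axes are the flange's). Camera axes: x right, y down, z forward; pixel columns grow to the right and rows downward; lengths in m; the calibration is good to about 2 mm. A picture is of the moment at which its call begins: read the wrist's pose just before it.
- arm.sign_off(): hands the job in; it is judged then, once.
The state is a dict: "time": time; "joint_positions": joint angles; "joint_vel": joint speeds; "effort": joint torques, N m; "tool_pos": TCP position; "tcp_rot": TCP orientation; "wrist_force": force on the tool from outside, world axes, zero at the start; "ft_torque": the same for the moment, N m; "opening": opening from 0.0 (shut) to 1.0 (fully open); "grip_force": force on a finger pad.
Only numpy, scipy, OpenCV 4.12 (cv2) and the standard library are available. Lean on these libraries where they do the work, as an engineer would, in place of code of your own. Each camera call takes 0.05 s, during which the arm holds its last target. There are 200 camera calls.

## Working session

There is one attempt and no reset: what is moved stays moved. The work goes in short steps, Python scripts to look and compute and a shell command to move; the robot and the scene stay as the last step left them, time stands still between calls to the robot, and variables do not carry over. Pictures are saved under pics/ and viewed, at most 10 in all, crops included, and the job is handed in when it is done.

```bash
mkdir -p pics; cat > h.py <<'E'
import numpy as np, cv2
from station import arm
def grab(n):
    o=arm.get_obs(); f=arm.grab_frame(n)
    if n=="wrist":
        M=np.eye(4);M[:3,:3]=np.array(o["tcp_rot"]);M[:3,3]=o["tool_pos"];T=M@np.array(f["mount"])
    else:
        T=np.eye(4);T[:3,:3]=f["orientation"];T[:3,3]=f["position"]
    return f,T
def cloud(f,T):
    K=np.array(f["mtx"]);d=f["depth"];v,u=np.mgrid[:d.shape[0],:d.shape[1]]
    p=np.stack([(u-K[0,2])/K[0,0]*d,(v-K[1,2])/K[1,1]*d,d],-1)
    return p@T[:3,:3].T+T[:3,3]
def save(f,n): cv2.imwrite("pics/"+n,f["frame"][:,:,::-1])
E
python3 - <<'E'
from h import *
for n in("top","scene"):
    f,T=grab(n); save(f,n+"0.png"); np.savez(n+"0.npz",P=cloud(f,T),I=f["frame"],K=f["mtx"],T=T); print(n,T.round(3).tolist(),np.array(f["mtx"]).round(1).tolist())
E
```

```text
top [[0.023, -0.998, 0.066, 0.485], [-1.0, -0.023, 0.007, 0.008], [-0.005, -0.066, -0.998, 1.443], [0.0, 0.0, 0.0, 1.0]] [[411.9, 0.0, 260.0], [0.0, 411.9, 196.1], [0.0, 0.0, 1.0]]
scene [[0.826, 0.392, -0.406, 1.094], [0.564, -0.587, 0.58, -0.728], [-0.011, -0.708, -0.706, 1.06], [0.0, 0.0, 0.0, 1.0]] [[382.4, 0.0, 253.4], [0.0, 382.4, 193.3], [0.0, 0.0, 1.0]]
```

View pics/top0.png

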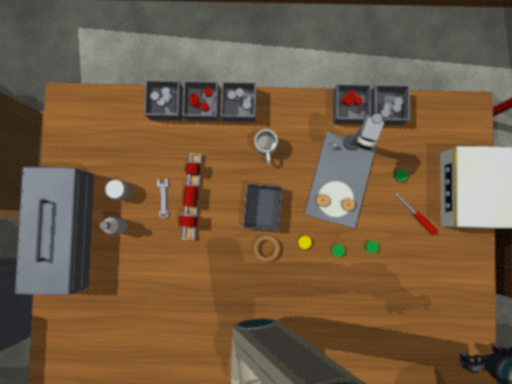

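View pics/scene0.png

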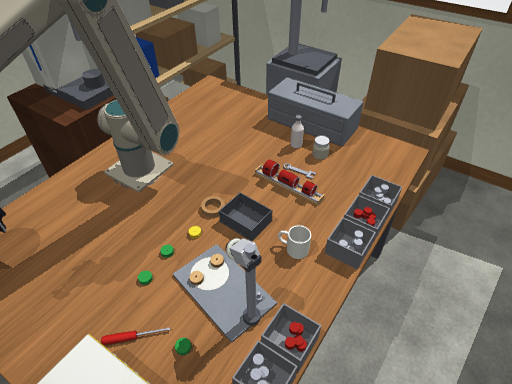

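The top view shows two tan plugs on the white spot at (323,200) and (348,204); the green and yellow discs at (338,250), (372,246), (401,175) and (305,242) are look-alikes. The three red saws are in the rack at (193,168), (190,195) and (188,222). The bin is at (263,207) and the stand camera at (371,130). Next I'll measure these and enlarge a crop.

```bash
python3 - <<'E'
from h import *
for n in("top","scene"):
    z=np.load(n+"0.npz");P,I,K,T=z["P"],z["I"],z["K"],z["T"]
    hsv=cv2.cvtColor(I,cv2.COLOR_RGB2HSV);H,S,V=cv2.split(hsv)
    def ray(u,v,h):
        d=T[:3,:3]@np.linalg.solve(K,[u,v,1]);return T[:3,3]+d*(h-T[2,3])/d[2]
    red=(((H<6)|(H>172))&(S>150)&(V>60)).astype(np.uint8)
    print(n)
    k,L,st,c=cv2.connectedComponentsWithStats(red)
    for i in range(1,k):
        if st[i,4]>40:
            q=P[L==i]; r=cv2.minAreaRect(np.argwhere(L==i)[:,::-1].astype(np.float32))
            print("red",c[i].round(1),st[i,4],"med",np.median(q,0).round(3),"z98",np.percentile(q[:,2],98).round(3),"rect",np.round(r[1],1),round(r[2]),"ray41",ray(*c[i],.06).round(3))
    # plug: tan on white
    Z=P[:,:,2]; m=((H>5)&(H<25)&(S>60)&(Z>.02)&(Z<.045)).astype(np.uint8)
    k,L,st,c=cv2.connectedComponentsWithStats(m)
    for i in range(1,k):
        if st[i,4]>60: print("tan",c[i].round(1),st[i,2:],np.median(P[L==i],0).round(3),ray(*c[i],.03).round(3))
z=np.load("top0.npz");P,I=z["P"],z["I"]
H,S,V=cv2.split(cv2.cvtColor(I,cv2.COLOR_RGB2HSV));Z=P[:,:,2]
v,u=np.mgrid[:384,:512]
bm=(abs(u-263)<35)&(abs(v-207)<40)&(Z>.05)&(Z<.075)
r=cv2.minAreaRect(P[bm][:,:2].astype(np.float32)*1000);print("bin",r)
sm=((abs(u-340)<50)&(abs(v-180)<60)&(Z>.006)&(Z<.045)&(S<110)).astype(np.uint8)
k,L,st,c=cv2.connectedComponentsWithStats(sm);i=1+st[1:,4].argmax()
r=cv2.minAreaRect(P[L==i][:,:2].astype(np.float32)*1000);print("plate",r,cv2.boxPoints(r).round())
w=(sm>0)&(V>190)&(v>170);print("spot",c[i],P[w].mean(0))
cm=(abs(u-365)<30)&(abs(v-130)<30)&(Z>.2)&(Z<.5);q=P[cm];r=cv2.minAreaRect(q[:,:2].astype(np.float32)*1000);print("cam",r,q.max(0),q.min(0))
a=cv2.resize(I[145:250,165:290],None,fx=4,fy=4,interpolation=2)
b=cv2.resize(I[105:240,295:395],(311,420),interpolation=2)
cv2.imwrite("pics/c1.png",np.hstack([a,b])[420-420:,:800][:,:,::-1])
E
```

```text
top
red [207.6  91. ] 57 med [0.933 0.206 0.064] z98 0.07 rect [8. 7.] 90 ray41 [0.933 0.206 0.06 ]
red [351.3  98.6] 204 med [ 0.915 -0.287  0.058] z98 0.077 rect [17.  16.3] 45 ray41 [ 0.917 -0.286  0.06 ]
red [197.6 102.1] 169 med [0.893 0.244 0.056] z98 0.076 rect [21.3 10.9] 42 ray41 [0.894 0.239 0.06 ]
red [502.5 105.9] 130 med [ 1.062 -1.11  -0.469] z98 -0.399 rect [ 6.6 21.2] 66 ray41 [ 0.903 -0.8    0.06 ]
red [192.3 168.1] 129 med [0.666 0.249 0.064] z98 0.071 rect [10. 13.] 90 ray41 [0.666 0.249 0.06 ]
red [190.1 195.5] 245 med [0.572 0.252 0.064] z98 0.073 rect [19. 13.] 90 ray41 [0.573 0.253 0.06 ]
red [425.5 223.2] 162 med [ 0.499 -0.552  0.025] z98 0.032 rect [28.3  5.7] 45 ray41 [ 0.498 -0.538  0.06 ]
red [187.3 220.9] 154 med [0.487 0.256 0.078] z98 0.086 rect [16.6  9.9] 6 ray41 [0.488 0.26  0.06 ]
tan [322.  199.7] [ 13  13 126] [ 0.57  -0.195  0.03 ] [ 0.571 -0.195  0.03 ]
tan [347.4 204.3] [ 12  12 123] [ 0.558 -0.282  0.031] [ 0.557 -0.283  0.03 ]
tan [265.6 248.6] [ 26  26 279] [ 0.399 -0.006  0.025] [ 0.4   -0.005  0.03 ]
scene
red [267.9 166.5] 115 med [0.488
[... 815 characters left out ...]
3] [ 0.409 -0.014  0.03 ]
tan [216.6 259.8] [ 14  13 136] [ 0.576 -0.201  0.028] [ 0.576 -0.201  0.03 ]
tan [195.9 277.1] [ 14  14 147] [ 0.562 -0.289  0.028] [ 0.563 -0.289  0.03 ]
bin ((540.1046752929688, 10.892608642578125), (120.02302551269531, 149.9044189453125), 86.2295150756836)
plate ((647.80029296875, -260.94122314453125), (185.13121032714844, 311.33642578125), 75.0383529663086) [[ 474. -310.]
 [ 774. -391.]
 [ 822. -212.]
 [ 521. -131.]]
spot [339.18639861 180.05758253] [ 0.58228125 -0.24507964  0.01330451]
cam ((745.723876953125, -282.70654296875), (51.62898635864258, 99.54240417480469), 78.57811737060547) [ 0.79576079 -0.25272567  0.35338074] [ 0.69617315 -0.31469351  0.20277136]
```

View pics/c1.png

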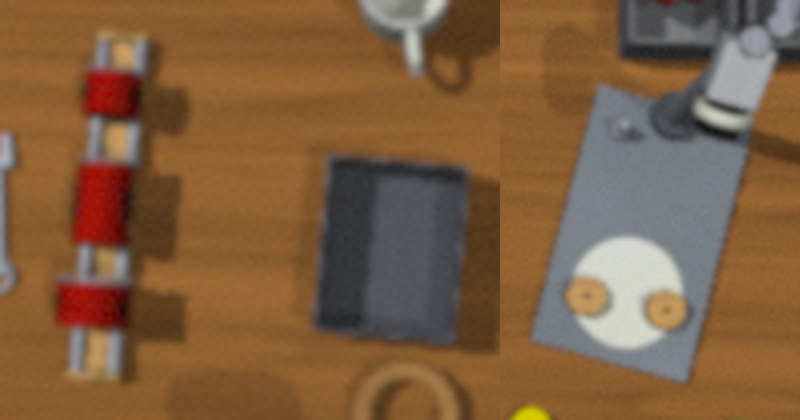

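Candidates for the deep saw, top view pixels:
- (192,168): 10 px along the axis, short.
- (190,195): 19 px along the axis.
- (188,222): 10 px along the axis, 16.6 px across and top at 86 mm, so it is the wide saw.

The middle one fits, being about 70 mm long with a 50 mm diameter; the crop shows it as clearly the longest. The plugs meant are the two tan discs on the white spot.

Turns are only possible about the tool's z, so the saw has to be pitched 30° by pivoting it in the grip against a fixed edge, the bin wall.

```bash
python3 - <<'E'
from h import *
o=arm.get_obs();print(np.round(o["tcp_rot"],3).tolist(),o["tool_pos"],o["opening"],o["time"])
f=arm.grab_frame("wrist");print(np.round(f["mount"],3).tolist(),np.round(f["mtx"],0).tolist())
# rack angle from top: wooden/rail pixels
z=np.load("top0.npz");P=z["P"];Z=P[:,:,2];m=(P[:,:,0]>.40)&(P[:,:,0]<.76)&(abs(P[:,:,1]-.253)<.045)&(Z>.012)
r=cv2.minAreaRect(P[m][:,:2].astype(np.float32)*1000);print(r)
E
```

```text
[[0.975, 0.221, -0.0], [0.221, -0.975, 0.002], [0.0, -0.002, -1.0]] [ 0.13805252 -0.60920138  0.40364346] 1.004994810345846 0.1
[[0.001, -0.949, -0.314, 0.081], [1.0, 0.001, -0.0, -0.0], [0.001, -0.314, 0.949, 0.03], [0.0, 0.0, 0.0, 1.0]] [[289.0, 0.0, 253.0], [0.0, 289.0, 193.0], [0.0, 0.0, 1.0]]
((573.2245483398438, 253.7476043701172), (62.04458236694336, 299.8876953125), 85.80574798583984)
```

```bash
python3 -m inch '[[0.5,0,0,0,1],[0.5,0,0,0,1],[0.5,0,0,0,0.48],[0.5,1,-1,0,0],[0.5,1,-1,0,0],[0.5,1,-1,0,0],[0.5,1,-1,0,0],[0.5,1,-1,0,0],[0.5,1,-1,0,0],[0.5,1,-1,0,0],[0.5,1,-1,0,0],[0.5,1,-1,0,0],[0.5,1,-1,0,0],[0.5,1,-1,0,0],[0.5,1,-1,0,0],[0.5,1,-1,0,0],[0.5,1,-1,0,0],[0.5,1,-1,0,0],[0.5,1,-1,0,0],[0.5,0,0,0,0]]' 30
python3 - <<'E'
from h import *
f,T=grab("wrist");save(f,"w1.png");P=cloud(f,T);I=f["frame"];K=f["mtx"]
o=arm.get_obs();print(np.round(o["tcp_rot"],3).tolist(),o["tool_pos"].round(4),o["opening"],o["time"])
H,S,V=cv2.split(cv2.cvtColor(I,cv2.COLOR_RGB2HSV))
m=((H>5)&(H<25)&(S>60)&(P[:,:,2]>.02)&(P[:,:,2]<.045)).astype(np.uint8)
k,L,st,c=cv2.connectedComponentsWithStats(m)
for i in range(1,k):
    if st[i,4]>100:
        q=P[L==i];e=cv2.minEnclosingCircle(q[:,:2].astype(np.float32)*1000);print(c[i].round(),st[i],np.median(q,0).round(4),e)
E
```

```text
time: 2.65
tool_pos: [0.482, -0.3132, 0.4043]
tcp_rot: [[0.997, -0.072, -0.0], [-0.072, -0.997, 0.001], [-0.0, -0.0, -1.0]]
wrist_force: [0.2, 0.2, 0.2]
opening: 0.752
grip_force: 0.0
[[0.997, -0.073, -0.001], [-0.073, -0.997, 0.0], [-0.001, -0.0, -1.0]] [ 0.4813 -0.3139  0.4043] 0.7451744591357622 2.7
[146.  96.] [ 126   77   41   40 1315] [ 0.5726 -0.1979  0.0312] ((572.10302734375, -196.61473083496094), 21.947145462036133)
[224. 103.] [ 205   83   39   40 1208] [ 0.5594 -0.2844  0.0312] ((558.9158935546875, -284.2606201171875), 21.87955665588379)
[ 32. 238.] [   0  208   68   61 1974] [ 0.4046 -0.0093  0.0251] ((402.3016357421875, -6.712331771850586), 45.57815170288086)
```

View pics/w1.png

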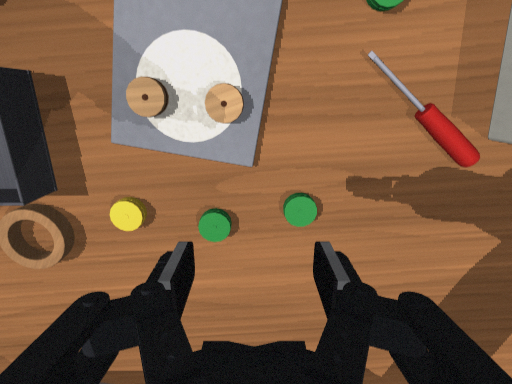

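The wrist view shows the two tan plugs at (146,96) and (224,103), on the white spot. I'll pick the second one first.

```bash
python3 -m inch '[[0.5,0.95,-0.45,0,0],[0.5,0.95,-0.45,0,0],[0.5,0.95,-0.45,0,0],[0.5,0.95,-0.45,0,0],[0.5,0,0,1,0],[0.5,0,0,1,0],[0.5,0,0,1,0],[0.5,0,0,1,0],[0.5,0,0,1,0],[0.5,0,0,1,0],[0.5,0,0,1,0],[0.5,0,0,1,0],[0.5,0,0,1,0],[0.5,0,0,1,0],[0.5,0,0,0.5,0],[0.5,0,0,0.5,0],[0.5,0,0,0,0]]'
python3 -m inch '[[-1,0,0,0,0],[-1,0,0,0,0],[-1,0,0,0,0],[-1,0,0,0,0],[-1,0,0,0,0]]' 30
```

```text
time: 4.82
tool_pos: [0.5596, -0.2839, 0.1841]
tcp_rot: [[0.997, -0.075, -0.001], [-0.075, -0.997, 0.001], [-0.001, -0.001, -1.0]]
wrist_force: [0.4, -1.2, 0.4]
opening: 0.751
grip_force: 0.0
time: 5.45
tool_pos: [0.5601, -0.2845, 0.1856]
tcp_rot: [[0.997, -0.075, 0.002], [-0.075, -0.997, -0.001], [0.002, 0.001, -1.0]]
wrist_force: [0.1, -0.3, 5.3]
opening: 0.498
grip_force: 31.0
```

```bash
python3 -m inch '[[-1,0,0,-1,0],[-1,0,0,-1,0],[-1,0,0,-1,0],[-1,0,0,-1,0],[-1,0,-0.98,0,0],[-1,0,-0.98,0,0],[-1,0,-0.98,0,0],[-1,0,-0.98,0,0],[-1,0,-0.98,0,0],[-1,0,-0.98,0,0],[-1,0,-0.98,0,0],[-1,-0.1,-0.98,0,0],[-1,-0.1,-0.98,0,0],[-1,-0.1,-0.98,0,0],[-1,-0.1,-0.98,0,0],[-1,-0.1,-0.98,0,0],[-1,-0.1,-0.98,0,0],[-1,0,-0.98,0,0],[-1,0,-0.98,0,0],[-1,0,0,1,0]]'
python3 -m inch '[[-1,0,0,1,0],[-1,0,0,0.5,0],[-1,0,0,0,0],[0.5,0,0,0,0],[0.5,0,0,0,0],[0.5,0,0,0,0]]'
```

```text
time: 7.95
tool_pos: [0.5711, 0.0117, 0.2462]
tcp_rot: [[0.997, -0.073, 0.005], [-0.073, -0.997, -0.0], [0.005, -0.0, -1.0]]
wrist_force: [0.5, 0.3, -0.9]
opening: 0.498
grip_force: 30.7
time: 8.7
tool_pos: [0.5699, 0.0098, 0.2154]
tcp_rot: [[0.997, -0.075, 0.001], [-0.075, -0.997, -0.0], [0.001, 0.0, -1.0]]
wrist_force: [0.2, 0.1, 0.0]
opening: 0.748
grip_force: 0.0
```

```bash
python3 -m inch '[[0.5,0,0,-1,0],[0.5,0,0,-1,0],[0.5,0,0,-0.5,0],[0.5,0.1,1,0,0],[0.5,0.1,1,0,0],[0.5,0.1,1,0,0],[0.5,0.1,1,0,0],[0.5,0.1,1,0,0],[0.5,0.1,1,0,0],[0.5,0.1,1,0,0],[0.5,0.1,1,0,0],[0.5,0.05,1,0,0],[0.5,0,1,0,0],[0.5,0,0.3,0,0],[0.5,0,0,1,0],[0.5,0,0,1,0],[0.5,0,0,1,0],[0.5,0,0,0.5,0],[0.5,0,0,0.45,0],[0.5,0,0,0,0]]'
python3 -m inch '[[-1,0,0,0,0],[-1,0,0,0,0],[-1,0,0,0,0],[-1,0,0,0,0],[-1,0,0,0,0]]' 30
```

```text
time: 11.2
tool_pos: [0.5709, -0.1966, 0.1853]
tcp_rot: [[0.997, -0.075, -0.001], [-0.075, -0.997, 0.0], [-0.001, -0.0, -1.0]]
wrist_force: [-0.4, -0.5, -0.1]
opening: 0.749
grip_force: 0.0
time: 11.82
tool_pos: [0.5717, -0.197, 0.1867]
tcp_rot: [[0.997, -0.075, 0.002], [-0.075, -0.997, -0.001], [0.002, 0.001, -1.0]]
wrist_force: [0.1, -0.3, 5.8]
opening: 0.5
grip_force: 30.9
```

```bash
python3 -m inch '[[-1,0,0,-1,0],[-1,0,0,-1,0],[-1,0,0,-1,0],[-1,0,0,-1,0],[-1,-0.4,-1,0,0],[-1,-0.4,-1,0,0],[-1,-0.4,-1,0,0],[-1,-0.4,-1,0,0],[-1,-0.4,-1,0,0],[-1,-0.4,-1,0,0],[-1,-0.4,-1,0,0],[-1,-0.4,-1,0,0],[-1,-0.4,-1,0,0],[-1,-0.4,-1,0,0],[-1,0,0,1,0],[-1,0,0,1,0],[-1,0,0,0.5,0],[-1,0,0,0,0],[0.5,0,0,0,0],[0.5,0,0,0,0]]'
python3 -m inch '[[0.6,0,0,-1,0],[0.6,0,0,-1,0],[0.6,0,0,-1,0],[0.6,0,-1,-1,0],[0.6,0,-1,-1,0],[0.6,0,-1,-1,0],[0.6,0,-1,0,0],[0.6,0,-1,0,0],[0.6,0,-1,0,0],[0.6,0,-1,0,0],[0.6,0,0,0,0]]'
python3 - <<'E'
from h import *
f,T=grab("wrist");save(f,"w2.png");P=cloud(f,T);I=f["frame"]
H,S,V=cv2.split(cv2.cvtColor(I,cv2.COLOR_RGB2HSV))
m=((H>5)&(H<25)&(S>60)&(abs(P[:,:,0]-.54)<.08)&(abs(P[:,:,1]-.011)<.06)&(P[:,:,2]<.06)).astype(np.uint8)
k,L,st,c=cv2.connectedComponentsWithStats(m)
for i in range(1,k):
    if st[i,4]>60:print("plug",c[i].round(),st[i,2:],np.median(P[L==i],0).round(3))
red=(((H<6)|(H>172))&(S>150)&(V>50)).astype(np.uint8)
k,L,st,c=cv2.connectedComponentsWithStats(red)
for i in range(1,k):
    if st[i,4]>200:
        q=P[L==i];q=q[q[:,2]>np.percentile(q[:,2],30)];r=cv2.minAreaRect(q[:,:2].astype(np.float32)*1000);print(c[i].round(),st[i],np.median(q,0).round(3),np.round(r[0]),np.round(r[1]),round(r[2],1),np.percentile(q[:,2],99).round(3))
Z=P[:,:,2];m=(Z>.05)&(Z<.07)&(abs(P[:,:,0]-.54)<.1)&(abs(P[:,:,1]-.011)<.08)
print("bin",cv2.minAreaRect(P[m][:,:2].astype(np.float32)*1000))
o=arm.get_obs();print(o["tool_pos"].round(4))
E
```

```text
time: 14.32
tool_pos: [0.5069, 0.0086, 0.2166]
tcp_rot: [[0.997, -0.075, 0.002], [-0.075, -0.997, -0.0], [0.002, 0.0, -1.0]]
wrist_force: [-0.4, -0.2, -0.3]
opening: 0.748
grip_force: 0.0
time: 15.7
tool_pos: [0.5107, 0.0778, 0.3376]
tcp_rot: [[1.0, 0.016, -0.002], [0.016, -0.999, 0.048], [-0.001, -0.048, -0.999]]
wrist_force: [-0.3, -0.3, -0.3]
opening: 0.8
grip_force: 0.0
plug [280.  95.] [  9  72 276] [0.597 0.069 0.001]
plug [341. 122.] [  50   48 1828] [0.571 0.012 0.023]
plug [335. 183.] [  46   45 1570] [0.51  0.01  0.023]
[64. 10.] [  25    0   73   27 1417] [0.653 0.242 0.062] [633. 174.] [203.  23.] 72.7 0.068
[ 73. 112.] [  37   69   73   88 4941] [0.577 0.251 0.065] [570. 178.] [191.  69.] 86.1 0.068
[ 78. 207.] [  39  178   80   58 3400] [0.49  0.249 0.079] [522. 178.] [ 56. 233.] 22.0 0.083
bin ((542.35546875, 10.005565643310547), (120.61033630371094, 150.43728637695312), 86.04366302490234)
[0.5107 0.0776 0.3377]
```

View pics/w2.png

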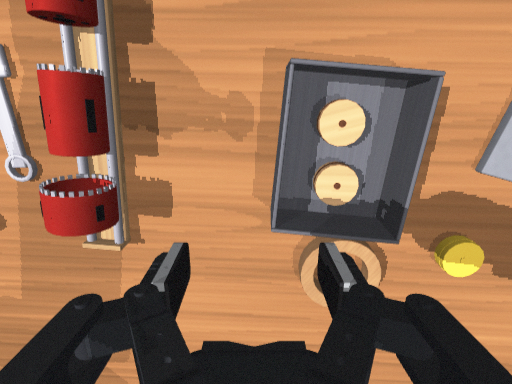

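Both tan plugs are in the bin at (341,122) and (335,183). The deep saw is the one in the middle of the rack at (73,112), with its toothed mouth towards +x. The arm moved less than commanded and the tool is slightly tilted, so I'll check the joints.

```bash
python3 -m inch '[[0.6,0,0,0,0],[0.6,0,0,0,0]]'
python3 - <<'E'
from h import *
o=arm.get_obs();print(o["joint_positions"].round(3),o["joint_vel"].round(3),o["tool_pos"].round(4),np.round(o["tcp_rot"],3).tolist())
E
```

```text
time: 16.0
tool_pos: [0.5108, 0.0771, 0.338]
tcp_rot: [[1.0, 0.015, -0.001], [0.015, -0.999, 0.048], [-0.0, -0.048, -0.999]]
wrist_force: [0.7, 0.2, 0.6]
opening: 0.802
grip_force: 0.0
[ 0.014  0.131 -0.353  1.087  0.048  3.141] [ 0.    -0.001  0.001 -0.     0.001  0.001] [0.5108 0.0771 0.338 ] [[1.0, 0.015, -0.001], [0.015, -0.999, 0.048], [-0.0, -0.048, -0.999]]
```

Joint 6 is at its limit of 3.14. I'll use the half-turned grasp and turn back by about π.

```bash
python3 -m inch '[[0.6,0,0,0,-1],[0.6,0,0,0,-1],[0.6,0,0,0,-1],[0.6,0,0,0,-1],[0.6,0,0,0,-1],[0.6,0,0,0,-1],[0.6,0,0,0,-1],[0.6,0,0,0,-1],[0.6,0,0,0,-1],[0.6,0,0,0,-1],[0.6,0,0,0,-1],[0.6,0,0,0,-1],[0.6,0,0,0,-1],[0.6,0,0,0,-1],[0.6,0,0,0,-1],[0.6,0,0,0,-1],[0.6,0,0,0,-1],[0.6,0,0,0,-1],[0.6,0,0,0,-1],[0.6,0,0,0,-1]]'
python3 -m inch '[[0.6,0,0,0,-1],[0.6,0,0,0,-1],[0.6,0,0,0,-1],[0.6,0,0,0,-1],[0.6,0,0,0,-1],[0.6,0,0,0,0]]'
python3 - <<'E'
from h import *
z=np.load("top0.npz")
for n in("top","scene"):
    f,T=grab(n);P=cloud(f,T);I=f["frame"];H,S,V=cv2.split(cv2.cvtColor(I,cv2.COLOR_RGB2HSV))
    m=(((H<6)|(H>172))&(S>150)&(abs(P[:,:,0]-.572)<.06)&(abs(P[:,:,1]-.25)<.05)&(P[:,:,2]>.02))
    m=m&(abs(P[:,:,0]-.572)<.042)
    q=P[m];print(n,q.min(0).round(4),q.max(0).round(4),q.mean(0).round(4),m.sum())
o=arm.get_obs();print(o["joint_positions"].round(3))
E
```

```text
time: 18.5
tool_pos: [0.5108, 0.0771, 0.3381]
tcp_rot: [[-0.75, 0.662, -0.001], [0.661, 0.749, 0.048], [0.032, 0.035, -0.999]]
wrist_force: [0.3, 0.1, -0.1]
opening: 0.795
grip_force: 0.0
time: 19.25
tool_pos: [0.5108, 0.0771, 0.338]
tcp_rot: [[-0.992, 0.128, -0.001], [0.128, 0.991, 0.048], [0.007, 0.048, -0.999]]
wrist_force: [-0.1, 1.1, -0.1]
opening: 0.803
grip_force: 0.0
top [0.5406 0.2314 0.0457] [0.6053 0.277  0.0729] [0.5727 0.2523 0.0625] 250
scene [0.5394 0.2263 0.0202] [0.608  0.2755 0.071 ] [0.5764 0.2441 0.0541] 190
[ 0.014  0.131 -0.353  1.087  0.048  0.142]
```

```bash
python3 -m inch '[[0.6,-0.3,0.9,0,-0.46],[0.6,-0.3,0.9,0,0],[0.6,-0.3,0.9,0,0],[0.6,-0.3,0.9,0,0],[0.6,-0.3,0.9,0,0],[0.6,-0.3,0.9,0,0],[0.6,-0.3,0.9,0,0],[0.6,-0.3,0.9,0,0],[0.6,-0.26,1,0,0],[0.6,0,0,1,0],[0.6,0,0,1,0],[0.6,0,0,1,0],[0.6,0,0,0,0]]'
python3 - <<'E'
from h import *
o=arm.get_obs();p=o["tool_pos"];R=np.array(o["tcp_rot"]);print(p.round(4),R.round(3).tolist(),o["joint_positions"].round(3))
g=p+.155*R[:,2];d=np.array([.576,.251,.041])-g;print("units",(R.T@d/.02).round(2))
f,T=grab("wrist");save(f,"w3.png");P=cloud(f,T);I=f["frame"];H,S,V=cv2.split(cv2.cvtColor(I,cv2.COLOR_RGB2HSV))
m=(((H<6)|(H>172))&(S>150)&(abs(P[:,:,0]-.572)<.044)&(abs(P[:,:,1]-.25)<.05)&(P[:,:,2]>.02));q=P[m];print(q.min(0),q.max(0),m.sum())
E
```

```text
time: 20.98
tool_pos: [0.5757, 0.2397, 0.2838]
tcp_rot: [[-0.997, 0.071, -0.005], [0.071, 0.996, 0.047], [0.008, 0.046, -0.999]]
wrist_force: [-0.0, 0.5, 0.3]
opening: 0.8
grip_force: 0.0
[0.5757 0.2397 0.2838] [[-0.997, 0.071, -0.005], [0.071, 0.996, 0.047], [0.008, 0.046, -0.999]] [ 0.282  0.355 -0.187  1.021  0.047  0.354]
units [-0.08  0.    4.4 ]
[0.53906715 0.23034502 0.02261982] [0.61027209 0.28201962 0.18612685] 5823
```

View pics/w3.png

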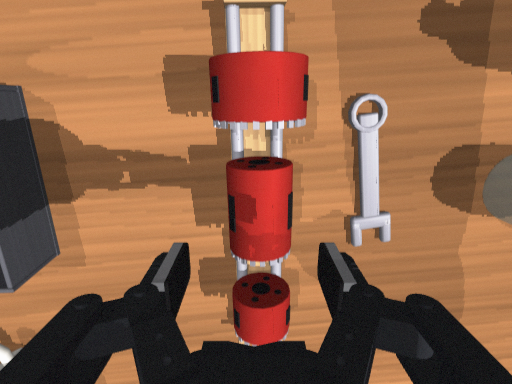

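The wrist view from behind shows the deep saw centred between the fingers at (260,208), with its mouth towards the bottom of the picture, which is world +x. I'll descend, grip and lift.

```bash
python3 -m inch '[[0.6,0,0,1,0],[0.6,0,0,1,0],[0.6,0,0,1,0],[0.6,0,0,0.7,0],[0.6,0,0,0.7,0],[0.6,0,0,0,0],[-1,0,0,0,0],[-1,0,0,0,0],[-1,0,0,0,0],[-1,0,0,0,0]]' 40
python3 -m inch '[[-1,0,0,-0.5,0],[-1,0,0,-1,0],[-1,0,0,-1,0],[-1,0,0,-1,0],[-1,0,0,-1,0],[-1,0,0,-0.5,0],[-1,0,0,0,0],[-1,0,0,0,0]]'
cat > saw.py <<'E'
from h import *
o=arm.get_obs();p=o["tool_pos"];R=np.array(o["tcp_rot"]);g=p+.155*R[:,2];print("tcp",p.round(4),"grasp",g.round(4),R.round(3).tolist(),"F",np.round(o["wrist_force"],1),o["opening"],o["grip_force"],o["time"])
Q=[]
for n in("scene","top"):
    f,T=grab(n);P=cloud(f,T);I=f["frame"];H,S,V=cv2.split(cv2.cvtColor(I,cv2.COLOR_RGB2HSV))
    m=((H<6)|(H>172))&(S>140)&(np.linalg.norm(P-g,axis=2)<.07)&(f["depth"]>0)
    q=P[m];Q.append(q)
    if len(q)>20:
        r=cv2.minAreaRect(np.argwhere(m)[:,::-1].astype(np.float32));print(n,len(q),q.mean(0).round(4),"min",q.min(0).round(3),"max",q.max(0).round(3))
    save(f,n+"_last.png")
    v,u=np.argwhere(m).mean(0).astype(int) if len(q) else (190,250)
    c=I[max(0,v-45):v+45,max(0,u-60):u+60];cv2.imwrite("pics/%s_crop.png"%n,cv2.resize(c,None,fx=5,fy=5,interpolation=2)[:,:,::-1])
E
python3 saw.py
```

```text
time: 22.28
tool_pos: [0.577, 0.246, 0.2]
tcp_rot: [[-0.998, 0.069, 0.001], [0.069, 0.996, 0.057], [0.003, 0.057, -0.998]]
wrist_force: [-2.5, 7.1, 3.9]
opening: 0.58
grip_force: 40.8
time: 23.28
tool_pos: [0.5761, 0.2386, 0.2968]
tcp_rot: [[-0.997, 0.072, -0.002], [0.071, 0.996, 0.047], [0.006, 0.047, -0.999]]
wrist_force: [-0.1, 0.1, -1.3]
opening: 0.577
grip_force: 41.7
tcp [0.5761 0.2386 0.2968] grasp [0.5757 0.2459 0.142 ] [[-0.997, 0.072, -0.002], [0.071, 0.996, 0.047], [0.006, 0.047, -0.999]] F [-0.1  0.1 -1.3] 0.5767629338018979 41.7165195196867 23.275
scene 126 [0.5899 0.2371 0.1465] min [0.539 0.204 0.112] max [0.608 0.267 0.189]
```

```bash
python3 -m inch '[[-1,0,-1,0,0],[-1,-0.1,-1,0,0],[-1,-0.14,-1,0,0],[-1,-0.14,-1,0,0],[-1,-0.14,-1,0,0],[-1,-0.14,-1,0,0],[-1,-0.14,-1,0,0],[-1,-0.14,-1,0,0],[-1,-0.14,-1,0,0],[-1,-0.14,-1,0,0],[-1,-0.14,-1,0,0],[-1,-0.14,-0.96,0,0],[-1,0,0,0.8,0],[-1,0,0,0.7,0],[-1,0,0,0,0],[-1,0,0,0,0]]' 30
python3 saw.py
```

```text
time: 25.38
tool_pos: [0.5892, 0.0004, 0.2558]
tcp_rot: [[-0.998, 0.07, -0.002], [0.07, 0.996, 0.048], [0.005, 0.048, -0.999]]
wrist_force: [0.2, 0.2, -1.8]
opening: 0.581
grip_force: 41.7
tcp [5.892e-01 4.000e-04 2.558e-01] grasp [0.5889 0.0078 0.101 ] [[-0.998, 0.07, -0.002], [0.07, 0.996, 0.048], [0.005, 0.048, -0.999]] F [ 0.2  0.2 -1.8] 0.5807775893705032 41.717431135475636 25.375
scene 148 [0.6069 0.0012 0.1064] min [ 0.572 -0.021  0.07 ] max [0.623 0.03  0.154]
```

View pics/scene_crop.png

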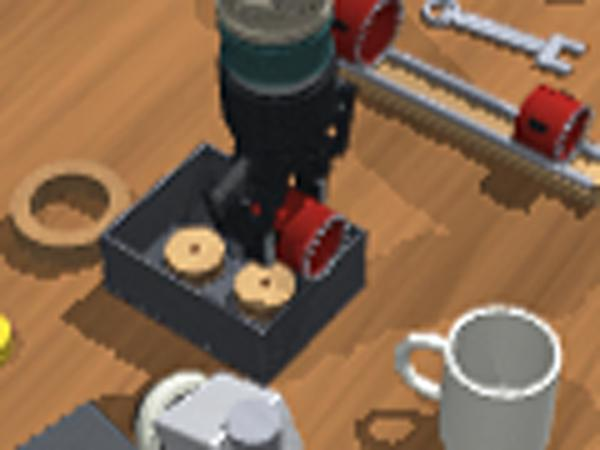

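The crop shows the saw held level over the bin's far wall with its mouth overhanging at (315,245), and both plugs in the bin. I'll press down gently to pivot it.

```bash
python3 -m inch '[[-1,0,0,0.4,0],[-1,0,0,0.3,0],[-1,0,0,0.2,0],[-1,0,0,0.2,0],[-1,0,0,0.2,0],[-1,0,0,0,0]]' 20
python3 saw.py
```

```text
time: 26.22
tool_pos: [0.5861, 0.002, 0.2308]
tcp_rot: [[-0.997, 0.071, -0.01], [0.07, 0.996, 0.051], [0.013, 0.05, -0.999]]
wrist_force: [-13.3, 2.2, 14.8]
opening: 0.579
grip_force: 42.3
tcp [0.5861 0.002  0.2308] grasp [0.5846 0.0098 0.076 ] [[-0.997, 0.071, -0.01], [0.07, 0.996, 0.051], [0.013, 0.05, -0.999]] F [-13.3   2.2  14.8] 0.5790494292693342 42.25168190896511 26.225
scene 132 [0.6013 0.0081 0.0818] min [ 0.565 -0.02   0.052] max [0.619 0.032 0.128]
```

```bash
python3 -m inch '[[-1,0,0,-0.5,0],[-1,0,0,-1,0],[-1,0,0,-1,0],[-1,0,0,0,0],[-1,0,0,0,0]]'
cat > tilt.py <<'E'
from h import *
o=arm.get_obs();p=o["tool_pos"];R=np.array(o["tcp_rot"]);g=p+.155*R[:,2]
f,T=grab("wrist");P=cloud(f,T);I=f["frame"];H,S,V=cv2.split(cv2.cvtColor(I,cv2.COLOR_RGB2HSV))
m=((H<6)|(H>172))&(S>120)&(np.linalg.norm(P-g,axis=2)<.065)&(f["depth"]>0)
m=cv2.erode(m.astype(np.uint8),np.ones((5,5)))>0
G=cv2.GaussianBlur(P,(5,5),0);N=np.cross(np.gradient(G,axis=0),np.gradient(G,axis=1));N/=np.linalg.norm(N,axis=2)[...,None]+1e-12
n=N[m];q=P[m];n*=np.sign(((T[:3,3]-q)*n).sum(1))[:,None]
a=R[:,0]*-1.0
e=(n@a<-.75)   # back face candidates by level or tilted axis
print("pts",len(n),"back",e.sum())
print("n hist along axis/up",[ (round(float(x),2)) for x in np.percentile(n@a,[5,25,50,75,95])])
pts=q
for name,s in(("back",e),("side",~e)):
    if s.sum()>30:
        if name=="back":
            c=np.median(n[s],0);print("back normal",c.round(3),"pitch",np.degrees(np.arcsin(-c[2]/np.linalg.norm(c))).round(1),"centroid-g",(q[s].mean(0)-g).round(4))
        else:
            u=n[s];
            for _ in range(3):
                w=np.linalg.svd(u,full_matrices=False)[2][2];w*=np.sign(w@a);u=u[abs(u@w)<.2]
            print("side axis",w.round(3),"pitch",np.degrees(np.arcsin(w[2])).round(1),len(u),"yaw",np.degrees(np.arctan2(w[1],w[0])).round(1))
vv,uu=np.argwhere(m).mean(0).astype(int)
cv2.imwrite("pics/wt.png",cv2.resize(I[max(0,vv-90):vv+90,max(0,uu-120):uu+120],None,fx=3,fy=3)[:,:,::-1])
print(g.round(4),o["wrist_force"].round(1),o["grip_force"],o["time"])
E
python3 tilt.py; python3 saw.py
```

```text
time: 26.95
tool_pos: [0.5892, -0.0014, 0.2794]
tcp_rot: [[-0.997, 0.072, -0.002], [0.071, 0.996, 0.048], [0.005, 0.048, -0.999]]
wrist_force: [-0.1, 0.3, -1.1]
opening: 0.574
grip_force: 40.6
pts 12227 back 396
n hist along axis/up [-0.65, -0.4, -0.27, -0.15, 0.0]
back normal [-0.918  0.083 -0.164] pitch 10.1 centroid-g [-0.012   0.0004  0.0191]
side axis [ 0.946 -0.072  0.317] pitch 18.5 8758 yaw -4.4
[0.5889 0.006  0.1246] [-0.1  0.3 -1.1] 40.61825942248106 26.95
tcp [ 0.5889 -0.0014  0.279 ] grasp [0.5885 0.0061 0.1242] [[-0.997, 0.072, -0.003], [0.071, 0.996, 0.048], [0.006, 0.048, -0.999]] F [-0.2  0.3 -2.2] 0.5777387786232298 40.61776176095009 27.0
scene 143 [0.605  0.0045 0.129 ] min [ 0.571 -0.024  0.103] max [0.625 0.03  0.17 ]
```

View pics/wt.png

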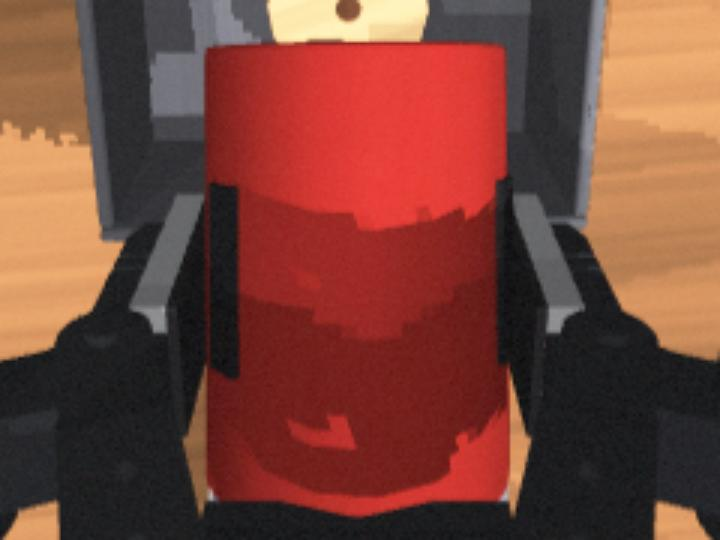

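View pics/scene_crop.png

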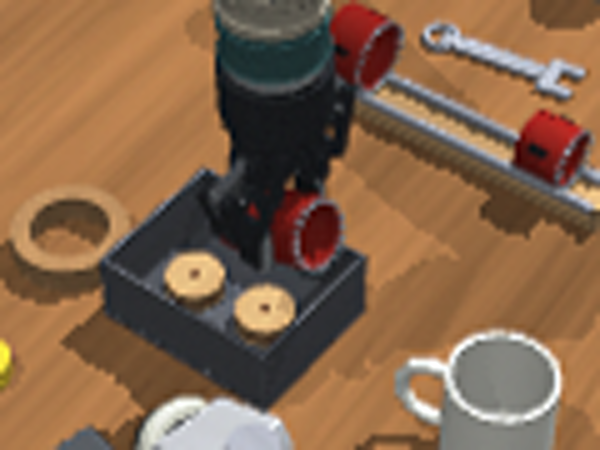

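Tilt is now about 18.5°, the saw hasn't slipped, and the geometry agrees. I need about 30°, so I'll press again about 3.5 mm deeper.

```bash
python3 -m inch '[[-1,0,0,1,0],[-1,0,0,0.6,0],[-1,0,0,0.3,0],[-1,0,0,0.25,0],[-1,0,0,0.25,0],[-1,0,0,0.2,0],[-1,0,0,0,0]]'
python3 -m inch '[[-1,0,0,-0.6,0],[-1,0,0,-1,0],[-1,0,0,-1,0],[-1,0,0,0,0],[-1,0,0,0,0]]'
python3 tilt.py
```

```text
time: 27.98
tool_pos: [0.5889, 0.0012, 0.2306]
tcp_rot: [[-0.997, 0.071, -0.002], [0.071, 0.996, 0.048], [0.005, 0.048, -0.999]]
wrist_force: [-7.9, 1.0, 12.5]
opening: 0.578
grip_force: 41.5
time: 28.6
tool_pos: [0.5892, -0.0014, 0.2796]
tcp_rot: [[-0.997, 0.071, -0.001], [0.071, 0.996, 0.048], [0.005, 0.048, -0.999]]
wrist_force: [-0.2, 1.2, -1.4]
opening: 0.576
grip_force: 40.0
pts 12259 back 450
n hist along axis/up [-0.7, -0.46, -0.33, -0.2, -0.05]
back normal [-0.914  0.079 -0.075] pitch 4.7 centroid-g [-0.0132  0.0005  0.0189]
side axis [ 0.922 -0.075  0.381] pitch 22.4 8601 yaw -4.6
[0.589  0.0061 0.1248] [-0.2  1.2 -1.4] 40.04970978945494 28.6
```

```bash
python3 -m inch '[[-1,0,0,1,0],[-1,0,0,0.6,0],[-1,0,0,0.4,0],[-1,0,0,0.25,0],[-1,0,0,0.25,0],[-1,0,0,0.25,0],[-1,0,0,0,0]]'
python3 -m inch '[[-1,0,0,-0.75,0],[-1,0,0,-1,0],[-1,0,0,-1,0],[-1,0,0,0,0],[-1,0,0,0,0]]'
python3 tilt.py
```

```text
time: 29.52
tool_pos: [0.5886, 0.0015, 0.2273]
tcp_rot: [[-0.997, 0.071, -0.002], [0.071, 0.996, 0.049], [0.006, 0.048, -0.999]]
wrist_force: [-7.8, 0.4, 12.6]
opening: 0.577
grip_force: 40.2
time: 30.15
tool_pos: [0.5893, -0.0014, 0.2798]
tcp_rot: [[-0.997, 0.071, -0.001], [0.071, 0.996, 0.048], [0.004, 0.048, -0.999]]
wrist_force: [-0.3, 0.5, -2.6]
opening: 0.578
grip_force: 38.7
pts 12548 back 734
n hist along axis/up [-0.77, -0.56, -0.41, -0.28, -0.1]
back normal [-0.846  0.054  0.399] pitch -25.2 centroid-g [-0.0108  0.0008  0.0209]
side axis [ 0.877 -0.081  0.474] pitch 28.3 8418 yaw -5.3
[0.5891 0.0061 0.125 ] [-0.3  0.5 -2.6] 38.74658726155758 30.15
```

Tilt is about 28°, within tolerance. I'll firm up the grip and carry the saw to the camera.

```bash
python3 -m inch '[[-1,0,0,-0.5,0],[-1,0,0,-1,0],[-1,0,0,-1,0],[-1,0,0,-1,0],[-1,0,-0.4,-0.4,0],[-1,0,-0.8,0,0],[-1,0.1,-0.9,0,0],[-1,0.1,-0.9,0,0],[-1,0.1,-0.9,0,0],[-1,0.1,-0.9,0,0],[-1,0.05,-0.9,0,0],[-1,0,-0.9,0,0],[-1,0,-0.9,0,0.3],[-1,0,-0.9,0,0.3],[-1,0,-0.9,0,0.3],[-1,0,-0.9,0,0.3],[-1,0,-0.9,0,0.3],[-1,0,-0.7,0,0],[-1,0,-0.3,0,0],[-1,0,0,0,0]]' 60
python3 - <<'E'
from h import *
o=arm.get_obs();p=o["tool_pos"];R=np.array(o["tcp_rot"]);g=p+.155*R[:,2];ax0=-R[:,0]
print("grasp",g.round(4),R.round(3).tolist(),o["time"],o["grip_force"])
f,T=grab("wrist");P=cloud(f,T);I=f["frame"];H,S,V=cv2.split(cv2.cvtColor(I,cv2.COLOR_RGB2HSV))
m=((H<6)|(H>172))&(S>120)&(np.linalg.norm(P-g,axis=2)<.065)&(f["depth"]>0)
lat=(P-g)@R[:,1];k=m&(abs(lat)<.004);q=P[k]-g;s=q@ax0;h=q@-R[:,2]
c=np.polyfit(s,h,1)
for _ in range(4):
    r=h-np.polyval(c,s);i=abs(r)<.002;c=np.polyfit(s[i],h[i],1)
th=np.arctan(c[0]);print("ridge pitch",np.degrees(th).round(1),"dist",(c[1]*np.cos(th)).round(4),i.sum(),len(s),"s range",s[i].min().round(4),s[i].max().round(4))
f,T=grab("scene");P=cloud(f,T);save(f,"fin.png");I=f["frame"];H,S,V=cv2.split(cv2.cvtColor(I,cv2.COLOR_RGB2HSV))
K=np.array(f["mtx"])
m=((H<6)|(H>172))&(S>120)&(np.linalg.norm(P-g,axis=2)<.08);print("scene red",m.sum(),np.argwhere(m).mean(0) if m.sum() else "")
def pr(x): y=K@(T[:3,:3].T@(np.array(x)-T[:3,3]));return y[:2]/y[2]
u,v=pr(g).astype(int);print("grasp px",u,v,"lens px",pr([.711,-.278,.28]))
cv2.imwrite("pics/fin_crop.png",cv2.resize(I[max(0,v-60):v+60,max(0,u-80):u+80],None,fx=5,fy=5,interpolation=2)[:,:,::-1])
E
```

```text
time: 32.7
tool_pos: [0.5531, -0.2445, 0.3465]
tcp_rot: [[-0.968, 0.249, -0.001], [0.249, 0.967, 0.048], [0.013, 0.047, -0.999]]
wrist_force: [0.3, 0.8, -2.0]
opening: 0.575
grip_force: 62.1
grasp [ 0.5529 -0.237   0.1917] [[-0.968, 0.249, -0.001], [0.249, 0.967, 0.048], [0.013, 0.047, -0.999]] 32.7 62.13289272040129
ridge pitch 29.9 dist 0.0252 3152 3185 s range -0.0458 0.0128
scene red 234 [233.32478632 200.95726496]
grasp px 198 232 lens px [232.09720442 247.5547007 ]
```

View pics/fin_crop.png

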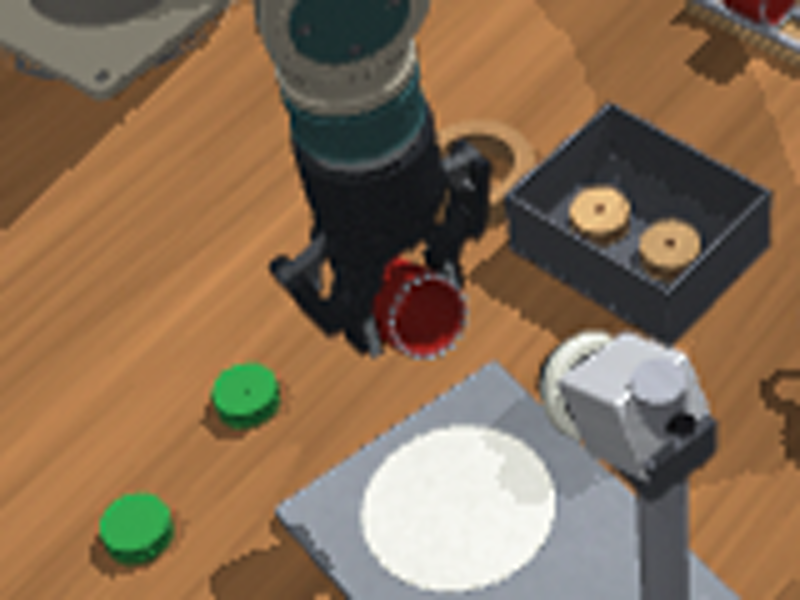

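The final crop shows the saw's mouth at (427,315) facing the lens ring at (575,385). That ring is within 2 px of where I predicted the lens. Pitch is 29.9° and the mouth is about 154 mm from the lens. I'll nudge it 10 mm closer, settle and hand in.

```bash
python3 -m inch '[[-1,-0.2,0,-0.12,0],[-1,-0.25,0,-0.13,0],[-1,0,0,0,0],[-1,0,0,0,0],[-1,0,0,0,0],[-1,0,0,0,0]]'
python3 -c "
from h import *
o=arm.get_obs();p=o['tool_pos'];R=np.array(o['tcp_rot']);g=p+.155*R[:,2]
a=-R[:,0]*np.cos(.522)-R[:,2]*np.sin(.522);m=g+.0315*a
c,s=np.cos(np.radians(-15)),np.sin(np.radians(-15));C=np.array([[c*.866,s*.866,.5],[-s,c,0],[-c*.5,-s*.5,.866]])
print(C@(m-[.711,-.278,.28]),np.arccos(a@C[0]),abs(o['joint_vel']).max())
print(arm.sign_off())"
```

```text
time: 33.55
tool_pos: [0.5618, -0.2467, 0.3513]
tcp_rot: [[-0.969, 0.249, -0.001], [0.249, 0.967, 0.048], [0.013, 0.046, -0.999]]
wrist_force: [0.6, -0.1, -1.6]
opening: 0.566
grip_force: 62.1
[-0.14395994 -0.00162614  0.00437764] 0.021769037525965686 0.0011379257892249665
the job is handed in; nothing more can be done
None
```

Both plugs are in the bin, and the deep saw is held still in front of the lens: mouth 144 mm away, centred within about 5 mm and square to it within about 0.02 rad by my own measurement; handed in at about 33.6 s, with no verdict returned.

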